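Turn, seat and latch a keyed fixture insert

ROBOT

A 6-joint arm with a two-finger parallel gripper is mounted at the origin on a cart in front of the work surface, level with it; the furniture and walls round the work are solid. World frame = base frame: x ahead of the robot, y to its left, z up, the work surface at z = 0. Lengths are in m, angles in rad, forces in N, time in s.
With the tool pointing down it reaches from about 0.35 to 0.85 m from the base axis. Payload 8.1 kg.
Tool frame: the origin (TCP) lies at the very end of the fingers, on their centre line; the grasp point (between the pads) lies behind it (ctrl.pinch_z is the z of the grasp point in the tool frame, in m); z points along the fingers, y is the line along which they close (so a half turn about z gives the same grasp; the last joint's range is limited). The gripper opens to 93 mm and grips with 3 to 60 N. Pads are 15 mm wide; open, the fingers measure 128 mm over their backs; the gripper's body (75 mm by 188 mm) begins 65 mm behind the grasp point.
Start: joints at [1.248, 0.13, 1.488, -0, 1.523, -0.085], TCP at [0.141, 0.583, 0.219] pointing down, gripper open.
Joint ranges: [-2.96, 2.96], [-0.89, 2.26], [0.02, 2.5], [-1.34, 4.48], [0, 2.73], [-2.66, 2.66]. Speed limits (rad/s): [2.39, 2.39, 2.79, 3.14, 3.14, 3.14].

INTERFACE

Orientations are given as [roll, pitch, yaw] about the fixed x, y, z axes, in that order (R = Rz(yaw) Ry(pitch) Rx(roll)).
In Python, from rig import ctrl gives the robot as it stands.
- The arm moves only by the tool send_path, called after "Emit:" as a command line: name --argument value ..., lists and objects as JSON in quotes. Schema: {"type":"object","properties":{"steps":{"type":"array","items":{"type":"object","properties":{"turn_vec":{"type":"array","items":{"type":"number"},"minItems":3,"maxItems":3},"trans":{"type":"array","items":{"type":"number"},"minItems":3,"maxItems":3},"jaw":{"type":"number"}},"additionalProperties":false,"required":["jaw"]},"minItems":1,"maxItems":8},"only":{"type":"string"},"quiet":{"type":"boolean"},"lines":{"type":"string"}},"required":["steps"],"additionalProperties":false}. steps is a list of rows, 1 to 8 of them, each an object with the fields turn_vec (a list: a rotation vector rx, ry, rz in shares of pi rad (1.0 is pi rad)), trans (a list: dx, dy, dz in parts of the range, where 1.0 means 1 m), jaw (the opening from 0.0 (shut) to 1.0 (fully open)); a field left out counts as zero (the opening has to be given); each row is the pose to reach, as a shift and turn from the pose commanded when the call began, along the tool's axes at that moment; what a row does not reach only later rows make up. A row lasts 1/10 s, in which the tool goes at most 0.05 m and 0.15 rad, less where a joint would pass 70% of its speed; a pose out of reach is approached as far as the arm can. The fingers move at their own pace and stop on an object; the grip force is fixed at half the most. Time passes only in rows, so rows that do not move let the fingers close. The tool returns the time, the measured TCP pose, the force, the opening and the grip force at its end. only (a regular expression) keeps the lines of the reply that match it, lines (a string "A,B") keeps lines A to B, and quiet returns only ok. A shift or turn number past 1, either way, is cut back to 1. Input that does not fit is refused with a message, and nothing moves.
- ctrl.sense(): the state, without advancing time (a new reading comes with each control period).
- ctrl.capture(name): name is "side" or "top" or "wrist"; returns the picture (400x640x3 uint8, red, green, blue); there is no depth.
- ctrl.camera_model(name): a dict with "camera_matrix" (3x3 intrinsics, pixels), "camera_from_world" (4x4, takes a point from world to camera coordinates); the wrist camera has in their place "hand_eye" (4x4, takes a point from camera to tool coordinates, whose origin is the TCP and whose axes are the flange's). Camera axes: x right, y down, z forward; pixel columns grow to the right and rows downward; lengths in m; the calibration is good to about 2 mm. A picture is of the moment at which its call begins: read the wrist's pose just before it. camera_model takes no time and is no camera call.
- ctrl.job_done(): hands the job in; it is judged then, once.
The state is a dict: "clock": time; "joint_pos": joint angles; "qvel": joint speeds; "joint_torque": joint torques, N m; "position": TCP position; "ee_rot": TCP orientation; "contact_force": force on the tool from outside, world axes, zero at the start; "moment": the same for the moment, N m; "grip_width": opening from 0.0 (shut) to 1.0 (fully open); "gripper_force": force on a finger pad.
Only numpy, scipy, OpenCV 4.12 (cv2) and the standard library are available. Lean on these libraries where they do the work, as an engineer would, in place of code of your own. Each camera call takes 0.05 s, during which the arm holds its last target. There are 200 camera calls.

TASK

The round aluminium insert sits high in the blue seat of the welding fixture because its keys do not line up: turn it by its two drive pegs until its three keys drop into the keyways, then press it fully home so its flange lies flush on the seat ring. Then slide the red-knobbed latch bolt all the way in over the flange, and leave the other things on the bench where they are.

Things in the scene. Friction and masses are not known exactly. Their poses are not given: they have to be found in the camera images.
- fixture: Steel welding fixture bolted to the bench, standing elsewhere each time. Origin: on the bench under the seat axis, z up. Plate 12 mm thick, 136 x 136 mm, with a 70 mm wide tail to 140 mm on its +y side. It carries a blue seat ring, 120 mm across, top 42 mm above the bench, bore 47 mm. Three 22 mm wide keyways cut the ring at -90, 30 and 150 degrees from the fixture's x axis.
- seat (a point): Centre of the top of the blue seat ring, 42 mm above the fixture's origin. In the bottom of the bore is a lift pad held up by friction only, no spring. When the keys line up, the insert drops about 4 to 7 mm by its own weight on to the pad; a further push of about 4 to 8 N down on its boss sinks it until its flange lies on the ring, and it stays there.
- insert: Loose aluminium insert, 0.2 to 0.33 kg. Origin: centre of its underside. Pilot 44 mm diameter; three alike brass keys 18 mm wide to radius 48 mm (z 10 to 22 mm) at -90, 30, 150 degrees from its x axis, red marks above them; flange 84 mm diameter (z 22 to 30 mm). Starts keys-on-ring, origin 32 mm above the fixture's; home is 20 mm. Keys fit at every third of a turn to the fixture, play 2 degrees.
- boss (a point): Centre of the top of the insert's low central boss (20 mm diameter, 6 mm above the flange, 36 mm above the insert's origin): the place to press. It is 68 mm above the bench at the start, 56 mm when home. The insert starts turned 0.4 to 1.05 rad, either way, from its nearest keyed position; its pilot in the bore keeps it centred as it is turned.
- peg_a (a point): Top of one of the two alike upright steel drive pegs (10 mm diameter, 22 mm high above the flange, 52 mm above the insert's origin), on the insert's +x axis, 30 mm from its centre. Pushed sideways, it turns the insert.
- peg_b (a point): Top of the other drive peg, on the insert's -x axis, 30 mm from its centre.
- latch (a joint): Travel of the latch bolt in m: starts at 0 to 0.005 (open), 0.026 is fully in (hard stop). It slides along the fixture's -y towards the seat axis, about 1.5 N friction, and stays where left. Its tip is 59 mm from the seat axis at 0, 33 mm when in. The bolt is 12 x 6 mm, underside 52.5 mm above the bench, 2.5 mm over the flange of a home insert; a flange that is not home blocks it.
- latch_knob (a point): Middle of the upright red knob of the latch bolt (14 mm diameter, from 62 to 84 mm above the bench; this point at 72.5 mm), 109 mm from the seat axis along the fixture's +y when the joint is 0. The bolt reaches 12 mm behind the knob, its top 58.5 mm above the bench; the guide in front of the knob is 63 mm high and ends 76 mm from the seat axis.
- cup_brush: Bystander: red and cream cup brush, 66 mm wide and high, standing to the right.
- round_tube: Bystander: grey steel tube offcut standing upright, 34 mm diameter, 75 mm high, to the right.
- pliers: Bystander: red-handled combination pliers lying on the left, 146 mm long.
- wood_block: Bystander: small wood block 45 x 70 x 28 mm on the left.

How it is judged:
By the outcome, as a careful person would: the job done as asked, in the order asked, and still so for the second after the job is handed in, with the robot touching nothing.
It also fails if it takes over 53 s, if anything falls off the work surface, if the arm or the gripper's body presses on something with over 40 N, if the wrist force passes 120 N, or if a joint passes its speed limit or range.

## Working session

There is one attempt and no reset: what is moved stays moved. The work goes in short steps, Python scripts to look and compute and a tool call to move; the robot and the scene stay as the last step left them, time stands still between calls to the robot, and variables do not carry over. Pictures are saved under pics/ and viewed, at most 10 in all, crops included, and the job is handed in when it is done.

```bash
ls; mkdir -p pics
```

Run:
```python
from rig import ctrl
import cv2,numpy as np
a=ctrl.capture("top");b=ctrl.capture("side")
cv2.imwrite("pics/top.png",a[...,::-1]);cv2.imwrite("pics/side.png",b[...,::-1])
np.set_printoptions(precision=4,suppress=True)
for n in("top","side","wrist"):print(ctrl.camera_model(n))
s=ctrl.sense();print(s,ctrl.pinch_z)
```

```text
pics
rig.py
{'camera_matrix': array([[434.7227,   0.    , 321.8288],
       [  0.    , 434.7227, 210.1028],
       [  0.    ,   0.    ,   1.    ]]), 'camera_from_world': array([[ 0.0918, -0.9958,  0.0015, -0.0648],
       [-0.9731, -0.09  , -0.2121,  0.4722],
       [ 0.2113,  0.018 , -0.9773,  1.2313],
       [ 0.    ,  0.    ,  0.    ,  1.    ]])}
{'camera_matrix': array([[507.1574,   0.    , 324.2983],
       [  0.    , 507.1574, 204.4984],
       [  0.    ,   0.    ,   1.    ]]), 'camera_from_world': array([[-0.9922,  0.1248, -0.0054,  0.4714],
       [ 0.1024,  0.7874, -0.6079,  0.0149],
       [-0.0716, -0.6037, -0.794 ,  1.2544],
       [ 0.    ,  0.    ,  0.    ,  1.    ]])}
{'camera_matrix': array([[278.9607,   0.    , 324.8   ],
       [  0.    , 278.9607, 195.2792],
       [  0.    ,   0.    ,   1.    ]]), 'hand_eye': array([[-0.001 , -0.956 , -0.2933,  0.0812],
       [ 1.    , -0.0009, -0.0003, -0.0012],
       [ 0.    , -0.2933,  0.956 , -0.1662],
       [ 0.    ,  0.    ,  0.    ,  1.    ]])}
{'clock': 0.1, 'joint_pos': array([ 1.2476,  0.1311,  1.4892, -0.    ,  1.523 , -0.0854]), 'qvel': array([ 0.0001, -0.0014, -0.0033,  0.0002, -0.0001,  0.0016]), 'joint_torque': array([  0.0012, -56.1344, -49.3095,   0.077 ,   0.029 ,  -0.0001]), 'position': array([0.1412, 0.5826, 0.2177]), 'ee_rot': array([-3.1399, -0.0001,  2.9038]), 'contact_force': array([-0.5855,  1.1288, -0.0607]), 'moment': array([-0.0023, -0.0052, -0.0385]), 'gripper_force': 0.0, 'grip_width': 0.9980998209397781} -0.0188
```

View pics/top.png

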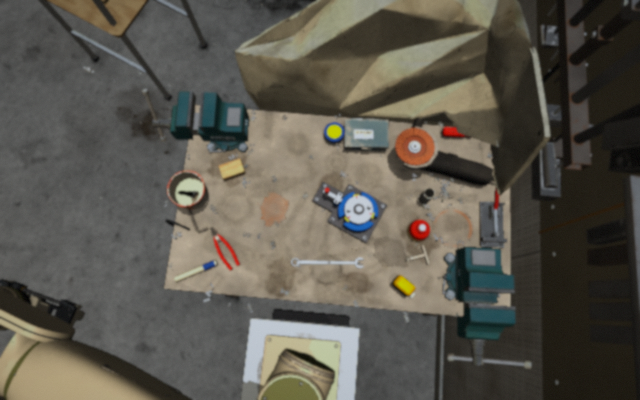

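View pics/side.png

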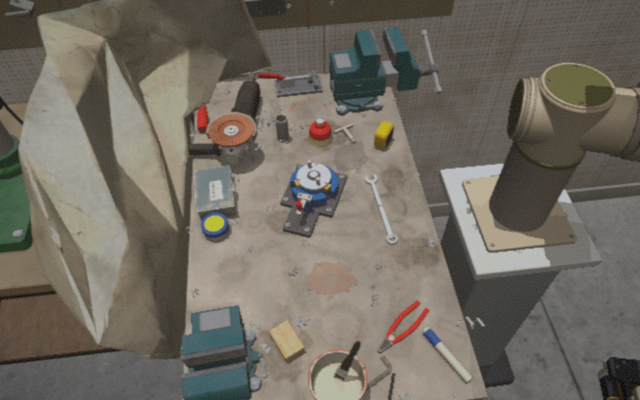

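The top view shows the fixture with its blue ring near (358,210) and the red knob near (329,191). In the side view they are near (315,182) and (303,204). Next I'll get rough positions by casting rays.

Create h.py:
```python
import numpy as np,cv2
from scipy.spatial.transform import Rotation as R
from rig import ctrl
np.set_printoptions(precision=4,suppress=True)
def pose(s=None):
    s=s or ctrl.sense();T=np.eye(4);T[:3,:3]=R.from_euler('xyz',s['ee_rot']).as_matrix();T[:3,3]=s['position'];return T
def cam(name,T=None):
    m=ctrl.camera_model(name);K=m['camera_matrix']
    W=np.linalg.inv(m['camera_from_world']) if name!='wrist' else T@m['hand_eye']
    return K,W
def ray(c,uv):
    K,W=c;d=W[:3,:3]@np.linalg.inv(K)@[uv[0],uv[1],1];return W[:3,3],d/np.linalg.norm(d)
def plane(c,uv,z):
    o,d=ray(c,uv);return o+d*(z-o[2])/d[2]
def tri(rays):
    A=sum(np.eye(3)-np.outer(d,d) for o,d in rays);b=sum((np.eye(3)-np.outer(d,d))@o for o,d in rays)
    p=np.linalg.solve(A,b);return p,max(np.linalg.norm(np.cross(p-o,d)) for o,d in rays)
def proj(c,p):
    K,W=c;q=np.linalg.inv(W)@np.r_[p,1];u=K@q[:3];return u[:2]/u[2]
def blobs(img,kind,amin=8):
    h=cv2.cvtColor(img,cv2.COLOR_RGB2HSV);H,S,V=cv2.split(h)
    m={'blue':(H>100)&(H<125)&(S>130)&(V>60),'red':((H<8)|(H>172))&(S>130)&(V>70)}[kind].astype(np.uint8)
    n,l,st,ce=cv2.connectedComponentsWithStats(m)
    return [(int(st[i,4]),ce[i],st[i,:4]) for i in range(1,n) if st[i,4]>=amin],l
def togo(p,yaw=None):
    T=pose();print('shift tool',T[:3,:3].T@(np.array(p)-T[:3,3]))
```

Run:
```python
from h import *
for n in('top','side'):
    a=cv2.cvtColor(cv2.imread(f'pics/{n}.png'),cv2.COLOR_BGR2RGB);c=cam(n)
    for k,z in(('blue',.042),('red',.0725)):
        for ar,ce,bb in blobs(a,k)[0]:print(n,k,ar,ce,bb,plane(c,ce,z))
```

```text
top blue 64 [334.5156 137.125 ] [325 127  19  15] [ 0.7108 -0.0388  0.042 ]
top blue 145 [343.1517 204.4966] [338 192  16  26] [ 0.5009 -0.0826  0.042 ]
top blue 109 [371.8899 203.0917] [361 192  17  26] [ 0.513  -0.1676  0.042 ]
top blue 205 [357.8829 226.1707] [343 221  30  11] [ 0.4395 -0.1312  0.042 ]
top blue 46 [208.4348 265.087 ] [204 262  10   7] [0.286  0.2903 0.042 ]
top red 185 [451.6757 131.7081] [442 126  23  12] [ 0.7485 -0.3894  0.0725]
top red 18 [326.7222 189.8333] [325 188   5   5] [ 0.5332 -0.0302  0.0725]
top red 69 [496.1884 199.8841] [494 190   5  19] [ 0.5485 -0.5247  0.0725]
top red 302 [418.8444 229.5894] [409 219  21  22] [ 0.4401 -0.3041  0.0725]
top red 143 [229.6154 249.2517] [218 235  22  31] [0.3339 0.2289 0.0725]
top red 134 [221.2687 254.3507] [214 238  18  32] [0.3174 0.2505 0.0725]
side blue 31 [293.4839 176.2581] [291 169   7  13] [ 0.5343 -0.1458  0.042 ]
side blue 103 [333.4854 181.4951] [330 169   8  23] [ 0.4373 -0.1159  0.042 ]
side blue 143 [310.1818 193.6434] [292 187  35  14] [ 0.4989 -0.085   0.042 ]
side blue 101 [214.2277 225.8515] [202 213  25  22] [ 0.7306 -0.0184  0.042 ]
side blue 98 [431.7857 336.8061] [426 330  14  15] [0.2976 0.3103 0.042 ]
side red 104 [270.5481  75.6827] [259  73  25   7] [ 0.567  -0.5087  0.0725]
side red 228 [201.8816 118.7018] [197 105  11  27] [ 0.7601 -0.353   0.0725]
side red 314 [319.879  130.7898] [310 122  21  18] [ 0.4528 -0.2664  0.0725]
side red 35 [298.4571 204.6571] [296 201   6   9] [ 0.5312 -0.0315  0.0725]
side red 219 [401.6849 317.0685] [387 301  33  37] [0.3545 0.2745 0.0725]
side red 229 [411.2533 326.8996] [391 308  38  35] [0.3405 0.2972 0.0725]
```

Run:
```python
from h import *
togo([.487,-.127,.22]); togo([.40,-.10,.22])
```

```text
shift tool [-0.5033 -0.6082 -0.0014]
shift tool [-0.4124 -0.6024 -0.0014]
```

The manual's scale: turns go in shares of pi rad. Converting my numbers, 1.2 rad / 3.1416 = 0.382.

Emit:
send_path --steps '[{"turn_vec": [0,0,0.0477],"trans": [-0.03,-0.04,0],"jaw": 1},{"turn_vec": [0,0,0.0955],"trans": [-0.06,-0.08,0],"jaw": 1},{"turn_vec": [0,0,0.1432],"trans": [-0.09,-0.11,0],"jaw": 1},{"turn_vec": [0,0,0.191],"trans": [-0.12,-0.15,0],"jaw": 1},{"turn_vec": [0,0,0.2387],"trans": [-0.15,-0.19,0],"jaw": 1},{"turn_vec": [0,0,0.2865],"trans": [-0.18,-0.23,0],"jaw": 1},{"turn_vec": [0,0,0.3342],"trans": [-0.21,-0.27,0],"jaw": 1},{"turn_vec": [0,0,0.382],"trans": [-0.25,-0.3,0],"jaw": 1}]'

```text
clock: 0.9
position: [0.3132, 0.2308, 0.2185]
ee_rot: [3.141, -0.0, 1.699]
contact_force: [1.5, 0.5, 0.7]
grip_width: 1.0
gripper_force: 0.0
```

Run:
```python
from h import *
togo([.487,-.127,.22]);print(ctrl.sense()['joint_pos'],ctrl.sense()['ee_rot'])
```

```text
shift tool [-0.377   0.1268 -0.0016]
[ 0.5028 -0.4756  2.026   0.0002  1.591   0.375 ] [ 3.1415 -0.0002  1.6986]
```

In the tool's units: 0.4 rad / 3.1416 = 0.1273.

Emit:
send_path --steps '[{"turn_vec": [0,0,0.0477],"trans": [-0.04,0.02,0],"jaw": 1},{"turn_vec": [0,0,0.0955],"trans": [-0.08,0.03,0],"jaw": 1},{"turn_vec": [0,0,0.1273],"trans": [-0.13,0.05,0],"jaw": 1},{"turn_vec": [0,0,0.1273],"trans": [-0.18,0.07,0],"jaw": 1},{"turn_vec": [0,0,0.1273],"trans": [-0.23,0.08,0],"jaw": 1},{"turn_vec": [0,0,0.1273],"trans": [-0.28,0.1,0],"jaw": 1},{"turn_vec": [0,0,0.1273],"trans": [-0.33,0.115,0],"jaw": 1},{"turn_vec": [0,0,0.1273],"trans": [-0.33,0.115,0],"jaw": 1}]'

```text
clock: 1.7
position: [0.472, -0.0832, 0.218]
ee_rot: [-3.141, 0.001, 1.3]
contact_force: [-0.8, 0.1, 0.0]
grip_width: 0.997
gripper_force: 0.0
```

Run:
```python
from h import *
s=ctrl.sense();a=ctrl.capture("wrist");np.save('pics/w1.npy',pose(s));cv2.imwrite("pics/w1.png",a[...,::-1])
togo([.487,-.127,.22]);print(s['joint_pos'],s['qvel'],s['ee_rot'])
```

```text
shift tool [-0.0384  0.0262 -0.002 ]
[-0.2806 -0.2009  1.8128 -0.0011  1.53   -0.0099] [-0.1777  0.2009 -0.169   0.0272 -0.0043 -0.1711] [-3.1412  0.0011  1.3001]
```

View pics/w1.png

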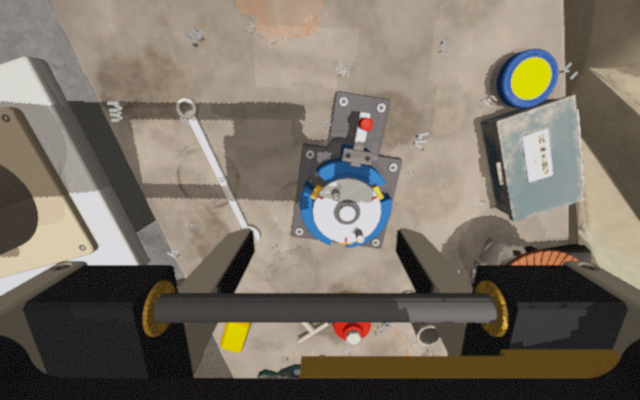

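The wrist view shows the seat centre near (346,210), the red knob at (366,124), two brass keys near (317,193) and (377,193), and pegs near (335,190) and (358,235). Next I'll take a closer view for the second measurement.

Emit:
send_path --steps '[{"trans": [0,0.01,0.03],"jaw": 1},{"trans": [0,0.02,0.06],"jaw": 1},{"trans": [0,0.025,0.08],"jaw": 1},{"trans": [0,0.025,0.08],"jaw": 1},{"trans": [0,0.025,0.08],"jaw": 1},{"trans": [0,0.025,0.08],"jaw": 1}]'

```text
clock: 2.35
position: [0.4961, -0.0854, 0.1403]
ee_rot: [3.14, -0.0, 1.304]
contact_force: [-0.3, 0.1, 0.6]
grip_width: 1.001
gripper_force: 0.0
```

Run:
```python
from h import *
s=ctrl.sense();a=ctrl.capture("wrist");np.save('pics/w2.npy',pose(s));cv2.imwrite("pics/w2.png",a[...,::-1])
cv2.imwrite("pics/w2c.png",cv2.resize(a[40:265,225:475,::-1],None,fx=2.6,fy=2.6,interpolation=cv2.INTER_CUBIC))
togo([.487,-.127,.22]);print(s['qvel'],s['position'],s['ee_rot'])
```

```text
shift tool [-0.0424  0.0022 -0.0795]
[-0.0046 -0.0059 -0.0066 -0.001  -0.0063 -0.0007] [ 0.4961 -0.0854  0.1403] [ 3.1395 -0.0001  1.3045]
```

View pics/w2c.png

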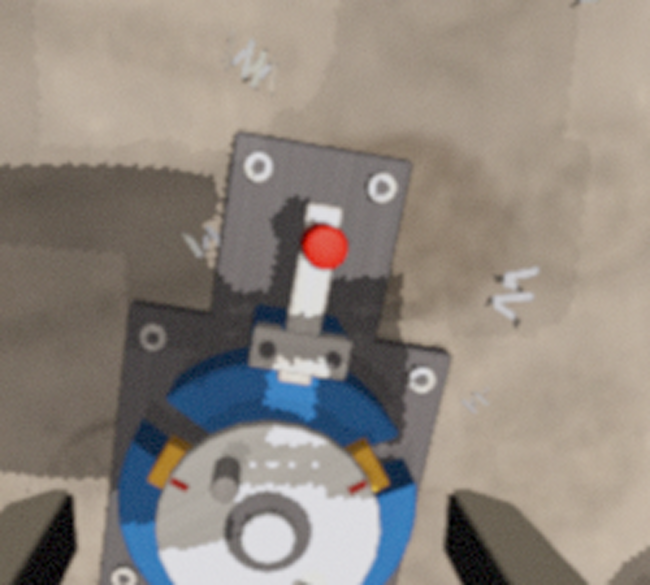

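The crop shows the knob top at (326,247), the boss top at (268,538), a leaning peg with its top at (223,488), red marks at (180,485) and (358,487), brass keys at (168,462) and (370,466), and the bolt tail at (324,212).

Run:
```python
from h import *
f=lambda x,y:(225+x/2.6-.3,40+y/2.6-.3)
T1,T2=np.load('pics/w1.npy'),np.load('pics/w2.npy');c1,c2=cam('wrist',T1),cam('wrist',T2)
a1,a2=[cv2.cvtColor(cv2.imread(f'pics/w{i}.png'),cv2.COLOR_BGR2RGB) for i in(1,2)]
for a in(a1,a2):print([(x[0],x[1]) for x in blobs(a,'red',3)[0] if 250<x[1][0]<430 and x[1][1]<265])
k1=[x[1] for x in blobs(a1,'red',3)[0] if 355<x[1][0]<375 and x[1][1]<140][0];k2=[x[1] for x in blobs(a2,'red',3)[0] if 340<x[1][0]<360 and x[1][1]<150][0]
print('knob tri',tri([ray(c1,k1),ray(c2,k2)]),'plane .08',plane(c1,k1,.08),plane(c2,k2,.08))
B=plane(c2,f(268,538),.068);print('boss',B,plane(c1,(347,213),.068),'tri',tri([ray(c2,f(268,538)),ray(c1,(347,213))]))
for n,p,z in(('peg',(223,488),.084),('markL',(180,485),.062),('markR',(358,487),.062),('keyL',(168,462),.054),('keyR',(370,466),.054),('tail',(324,212),.0585)):
    q=plane(c2,f(*p),z);d=q-B;print(n,q,np.hypot(d[0],d[1]),np.degrees(np.arctan2(d[1],d[0])))
# blue ring fit on w2 / w1
for a,c in((a1,c1),(a2,c2)):
    # outer contour points of blue & flange: circle fit on plane z=.042 from convex hull
    bl,l=blobs(a,'blue',40);pts=[]
    for i in range(1,l.max()+1):
        ys,xs=np.where(l==i)
        if len(xs)>=40 and 270<xs.mean()<420 and 140<ys.mean()<280:pts+=list(zip(xs,ys))
    h=cv2.convexHull(np.array(pts,np.int32))[:,0];P=np.array([plane(c,p,.042)[:2] for p in h])
    A=np.c_[2*P,np.ones(len(P))];s=np.linalg.lstsq(A,(P**2).sum(1),rcond=None)[0];print('ring',s[:2],np.sqrt(s[2]+s[:2]@s[:2]),len(P))
```

```text
[(140, array([365.7071, 123.7286])), (4, array([374. , 197.5]))]
[(244, array([349.3893, 134.1393])), (10, array([293.5, 226. ])), (9, array([361.7778, 226.8889]))]
knob tri (array([ 0.5322, -0.031 ,  0.0791]), np.float64(7.428040385901761e-05)) plane .08 [ 0.5322 -0.031   0.08  ] [ 0.5322 -0.0308  0.08  ]
boss [ 0.4882 -0.1281  0.068 ] [ 0.4881 -0.128   0.068 ] tri (array([ 0.4882, -0.1279,  0.0682]), np.float64(6.920217982848907e-05))
peg [ 0.4805 -0.0983  0.084 ] 0.030801172752909077 104.36982993333223
markL [ 0.4621 -0.1019  0.062 ] 0.03697217700427078 134.91149806862032
markR [ 0.5246 -0.1199  0.062 ] 0.037275300706075064 12.676480247975382
keyL [ 0.4587 -0.0949  0.054 ] 0.044381828896236514 131.64186327399378
keyR [ 0.531  -0.1165  0.054 ] 0.04439338873271162 15.16621936625164
tail [ 0.5361 -0.0224  0.0585] 0.11602295437541223 65.61373683094212
ring [ 0.4881 -0.1262] 0.05968161708988252 32
ring [ 0.4901 -0.1214] 0.06203924299340047 34
```

Emit:
send_path --steps '[{"trans": [-0.03,0,0.01],"jaw": 1},{"trans": [-0.05,0,0.02],"jaw": 1},{"trans": [-0.05,0,0.02],"jaw": 1},{"trans": [-0.05,0,0.02],"jaw": 1},{"trans": [-0.05,0,0.02],"jaw": 1}]'

```text
clock: 2.9
position: [0.4831, -0.1336, 0.1198]
ee_rot: [3.14, -0.0, 1.304]
contact_force: [0.5, -0.9, 0.2]
grip_width: 1.0
gripper_force: 0.0
```

Run:
```python
from h import *
s=ctrl.sense();a=ctrl.capture("wrist");np.save('pics/w3.npy',pose(s));cv2.imwrite("pics/w3.png",a[...,::-1])
cv2.imwrite("pics/w3c.png",cv2.resize(a[110:260,225:425,::-1],None,fx=4,fy=4,interpolation=cv2.INTER_CUBIC))
c=cam('wrist',pose(s));print(proj(c,[.4882,-.128,.062]))
```

```text
[328.0089 201.2793]
```

View pics/w3c.png

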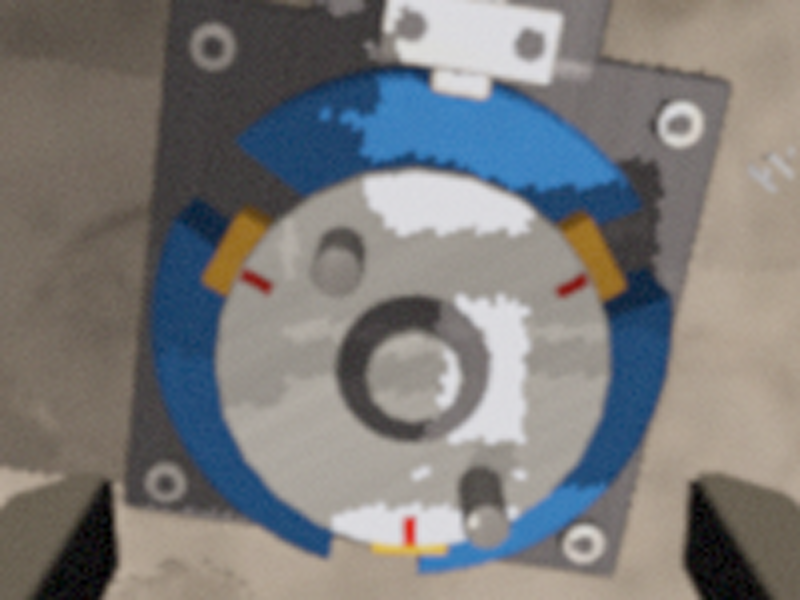

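The view shows marks at (257,281), (573,287) and (410,532), and peg tops at (337,266) and (488,526). Keyway edges are at (240,140)/(195,205), (640,205)/(668,285) and (330,555)/(418,570), with the boss at (405,376). The insert needs a clockwise turn in the image; I'll quantify it.

Run:
```python
from h import *
f=lambda x,y:(225+x/4-.4,110+y/4-.4)
T=np.load('pics/w3.npy');c=cam('wrist',T)
B=plane(c,f(405,376),.068);print(B)
def g(p,z,B=B):
    q=plane(c,f(*p),z);d=q-B;return q[:2],np.hypot(d[0],d[1]),np.degrees(np.arctan2(d[1],d[0]))
for p in((257,281),(573,287),(410,532)):print('mark',*g(p,.062))
for p in((337,266),(488,526)):print('peg',*g(p,.084))
for e in(((240,140),(195,205)),((640,205),(668,285)),((330,555),(418,570))):print('way',*[g(p,.042) for p in e])
print('tip',*g((460,85),.0555))
```

```text
[ 0.4864 -0.1275  0.068 ]
mark [ 0.4619 -0.1014] 0.035801749964362355 133.1944807033333
mark [ 0.5245 -0.12  ] 0.038874504327684724 11.205954362054996
mark [ 0.4774 -0.165 ] 0.03851840882887107 -103.57856238639918
peg [ 0.4812 -0.0982] 0.029816350267845286 99.94001151528285
peg [ 0.4954 -0.1571] 0.03092390611870374 -73.12080788229443
way (array([ 0.464 , -0.0746]), np.float64(0.05753695204284532), np.float64(112.93299460953568)) (array([ 0.4501, -0.0855]), np.float64(0.05558607663458935), np.float64(130.78069141152997))
way (array([ 0.5447, -0.1114]), np.float64(0.060459854751660845), np.float64(15.445666064814475)) (array([ 0.5471, -0.1309]), np.float64(0.06075022720520618), np.float64(-3.1963880240133493))
way (array([ 0.4546, -0.1755]), np.float64(0.05755862344631685), np.float64(-123.56517301089146)) (array([ 0.4741, -0.1851]), np.float64(0.058857624355191124), np.float64(-102.0414884569242))
tip [ 0.5124 -0.0748] 0.05880398051400232 63.76723836847909
```

In the tool's units: 1.065 rad / 3.1416 = 0.339.

Emit:
send_path --steps '[{"turn_vec": [0,0,0.0477],"trans": [0.007,0.003,0],"jaw": 1},{"turn_vec": [0,0,0.0955],"trans": [0.007,0.003,0],"jaw": 1},{"turn_vec": [0,0,0.1432],"trans": [0.007,0.003,0],"jaw": 1},{"turn_vec": [0,0,0.191],"trans": [0.007,0.003,0],"jaw": 1},{"turn_vec": [0,0,0.2387],"trans": [0.007,0.003,0],"jaw": 1},{"turn_vec": [0,0,0.2865],"trans": [0.007,0.003,0],"jaw": 1},{"turn_vec": [0,0,0.3342],"trans": [0.007,0.003,0],"jaw": 1},{"turn_vec": [0,0,0.339],"trans": [0.007,0.003,0],"jaw": 1}]'

```text
clock: 3.75
position: [0.4876, -0.1274, 0.1193]
ee_rot: [3.141, -0.001, 0.237]
contact_force: [-0.5, -0.2, 0.5]
grip_width: 1.003
gripper_force: 0.0
```

Emit:
send_path --steps '[{"jaw": 1},{"jaw": 1}]'

```text
clock: 3.95
position: [0.4872, -0.1278, 0.1189]
ee_rot: [3.141, -0.0, 0.243]
contact_force: [-1.0, 0.4, 0.5]
grip_width: 0.998
gripper_force: 0.0
```

Run:
```python
from h import *
togo([.4882,-.128,.066]);print(ctrl.sense()['joint_pos'],ctrl.sense()['ee_rot'])
```

```text
shift tool [0.0009 0.0004 0.0529]
[-0.3583 -0.0607  1.8692  0.0001  1.3327  0.9698] [ 3.1414 -0.0003  0.2427]
```

Emit:
send_path --steps '[{"trans": [0.001,0,0.02],"jaw": 1},{"trans": [0.001,0,0.04],"jaw": 1},{"trans": [0.001,0,0.052],"jaw": 1},{"trans": [0.001,0,0.052],"jaw": 1},{"trans": [0.001,0,0.052],"jaw": 0.6},{"trans": [0.001,0,0.052],"jaw": 0.6},{"trans": [0.001,0,0.052],"jaw": 0.6},{"trans": [0.001,0,0.052],"jaw": 0.6}]'

```text
clock: 4.75
position: [0.4887, -0.128, 0.0676]
ee_rot: [3.141, -0.001, 0.239]
contact_force: [-0.7, 0.7, 2.6]
grip_width: 0.742
gripper_force: 30.0
```

Emit:
send_path --steps '[{"jaw": 0.6},{"jaw": 0.6}]'

```text
clock: 4.95
position: [0.4887, -0.1279, 0.0676]
ee_rot: [3.141, -0.001, 0.239]
contact_force: [-0.8, 0.8, 5.2]
grip_width: 0.743
gripper_force: 30.0
```

In the tool's units: 0.148 rad / 3.1416 = 0.0471.

Emit:
send_path --steps '[{"turn_vec": [0,0,0.0159],"jaw": 0.6},{"turn_vec": [0,0,0.0318],"jaw": 0.6},{"turn_vec": [0,0,0.0471],"jaw": 0.6},{"turn_vec": [0,0,0.0471],"jaw": 0.6},{"turn_vec": [0,0,0.0471],"jaw": 0.6},{"turn_vec": [0,0,0.0471],"trans": [0,0,0.003],"jaw": 0.6},{"turn_vec": [0,0,0.0471],"trans": [0,0,0.003],"jaw": 0.6}]'

```text
clock: 5.65
position: [0.4879, -0.1278, 0.0633]
ee_rot: [-3.142, 0.0, 0.092]
contact_force: [-0.3, -0.3, -2.4]
grip_width: 0.743
gripper_force: 30.0
```

```bash
python3 -c "
from rig import ctrl;print(ctrl.sense()['moment'])"
```

```text
[ 0.00497605  0.16107041 -0.03311433]
```

Emit:
send_path --steps '[{"trans": [0,0,0.002],"jaw": 0.6},{"trans": [0,0,0.004],"jaw": 0.6},{"trans": [0,0,0.004],"jaw": 0.6}]'

```text
clock: 5.95
position: [0.488, -0.1278, 0.0596]
ee_rot: [3.142, 0.0, 0.091]
contact_force: [-1.3, 0.2, 2.2]
grip_width: 0.743
gripper_force: 30.0
```

Emit:
send_path --steps '[{"trans": [0,0,0.002],"jaw": 0.6},{"trans": [0,0,0.004],"jaw": 0.6},{"trans": [0,0,0.004],"jaw": 0.6}]'

```text
clock: 6.25
position: [0.488, -0.1278, 0.0556]
ee_rot: [3.142, 0.0, 0.091]
contact_force: [-2.3, 1.0, 4.8]
grip_width: 0.742
gripper_force: 30.0
```

Emit:
send_path --steps '[{"jaw": 1},{"jaw": 1},{"trans": [0,0,-0.02],"jaw": 1},{"trans": [0,0,-0.05],"jaw": 1},{"trans": [0,0,-0.05],"jaw": 0},{"trans": [0,0,-0.05],"jaw": 0},{"trans": [0,0,-0.05],"jaw": 0},{"trans": [0,0,-0.05],"jaw": 0}]'

```text
clock: 7.05
position: [0.4871, -0.1274, 0.1042]
ee_rot: [-3.141, 0.002, 0.091]
contact_force: [0.5, 0.8, 0.2]
grip_width: 0.706
gripper_force: 0.0
```

Emit:
send_path --steps '[{"jaw": 0},{"jaw": 0},{"trans": [0,0,0.02],"jaw": 0},{"trans": [0,0,0.035],"jaw": 0},{"trans": [0,0,0.035],"jaw": 0},{"trans": [0,0,0.035],"jaw": 0}]'

```text
clock: 7.65
position: [0.4874, -0.1275, 0.0701]
ee_rot: [-3.141, 0.002, 0.091]
contact_force: [-0.5, -0.4, 1.0]
grip_width: 0.191
gripper_force: 0.0
```

Emit:
send_path --steps '[{"jaw": 0},{"jaw": 0},{"jaw": 0},{"trans": [0,0,0.005],"jaw": 0},{"trans": [0,0,0.009],"jaw": 0},{"trans": [0,0,0.009],"jaw": 0}]'

```text
clock: 8.25
position: [0.4873, -0.1275, 0.0607]
ee_rot: [-3.141, 0.001, 0.091]
contact_force: [-0.3, 0.7, -0.5]
grip_width: 0.003
gripper_force: 0.0
```

Emit:
send_path --steps '[{"trans": [0,0,0.002],"jaw": 0},{"trans": [0,0,0.004],"jaw": 0},{"trans": [0,0,0.004],"jaw": 0}]'

```text
clock: 8.55
position: [0.4878, -0.1277, 0.0573]
ee_rot: [-3.141, 0.001, 0.091]
contact_force: [-0.7, -0.4, 0.6]
grip_width: 0.006
gripper_force: 0.0
```

Emit:
send_path --steps '[{"trans": [0,0,0.002],"jaw": 0},{"trans": [0,0,0.003],"jaw": 0},{"trans": [0,0,0.003],"jaw": 0}]'

```text
clock: 8.85
position: [0.4883, -0.1278, 0.0562]
ee_rot: [3.141, -0.0, 0.091]
contact_force: [-8.0, 1.9, 16.2]
grip_width: 0.004
gripper_force: 7.6
```

Emit:
send_path --steps '[{"trans": [0,0,0.001],"jaw": 0},{"trans": [0,0,0.001],"jaw": 0}]'

```text
clock: 9.05
position: [0.4883, -0.1279, 0.0562]
ee_rot: [3.141, -0.0, 0.091]
contact_force: [-12.7, 4.8, 24.5]
grip_width: 0.004
gripper_force: 12.3
```

The boss stopped at z = 56.2 mm under 24 N, so the insert is home. Next I'll lift and move behind the knob.

In the tool's units: -0.15 rad / 3.1416 = -0.0477.

Emit:
send_path --steps '[{"trans": [0,0,-0.03],"jaw": 0},{"trans": [0,0,-0.06],"jaw": 0},{"turn_vec": [0,0,-0.0477],"trans": [0.02,-0.03,-0.06],"jaw": 0},{"turn_vec": [0,0,-0.0955],"trans": [0.035,-0.06,-0.06],"jaw": 0},{"turn_vec": [0,0,-0.1432],"trans": [0.05,-0.09,-0.06],"jaw": 0},{"turn_vec": [0,0,-0.191],"trans": [0.065,-0.114,-0.06],"jaw": 0},{"turn_vec": [0,0,-0.2387],"trans": [0.065,-0.114,-0.06],"jaw": 0},{"turn_vec": [0,0,-0.2865],"trans": [0.065,-0.114,-0.06],"jaw": 0}]'

```text
clock: 9.85
position: [0.5427, -0.0073, 0.1135]
ee_rot: [-3.142, 0.0, 0.999]
contact_force: [0.1, 0.2, 0.4]
grip_width: 0.007
gripper_force: 0.0
```

Emit:
send_path --steps '[{"turn_vec": [0,0,-0.049],"jaw": 0},{"turn_vec": [0,0,-0.049],"jaw": 0},{"turn_vec": [0,0,-0.049],"jaw": 0}]'

```text
clock: 10.15
position: [0.5424, -0.0084, 0.1136]
ee_rot: [3.142, -0.0, 1.14]
contact_force: [0.1, -0.4, -0.5]
grip_width: 0.005
gripper_force: 0.0
```

Run:
```python
from h import *
s=ctrl.sense();a=ctrl.capture("wrist");np.save('pics/w4.npy',pose(s));cv2.imwrite("pics/w4.png",a[...,::-1])
b=ctrl.capture("side");cv2.imwrite("pics/s4.png",cv2.resize(b[140:260,240:400,::-1],None,fx=4,fy=4))
print(s['ee_rot']);togo([.5423,-.0087,.067])
c=cam('wrist',pose(s));print([(x[0],x[1],plane(c,x[1],.08)) for x in blobs(a,'red',30)[0]])
```

```text
[ 3.1416 -0.      1.1404]
shift tool [-0.0003  0.      0.0466]
[(561, array([ 3.9465, 28.4777]), array([0.4131, 0.1943, 0.08  ]))]
```

View pics/w4.png

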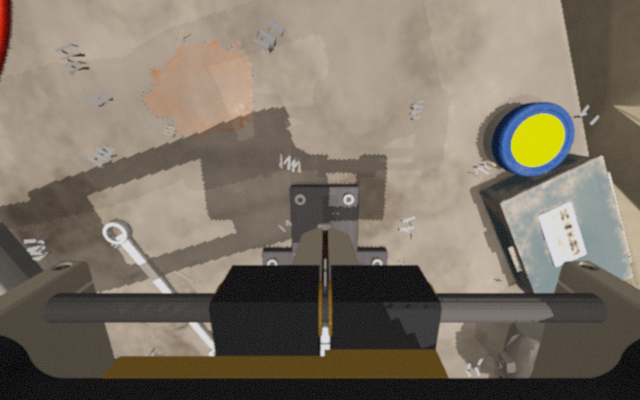

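The closed fingers hide the knob, but they are centred on the tail at (325,190). Next I'll lower and push along tool −x.

Emit:
send_path --steps '[{"trans": [0,0,0.03],"jaw": 0},{"trans": [0,0,0.047],"jaw": 0},{"trans": [0,0,0.047],"jaw": 0},{"trans": [-0.008,0,0.047],"jaw": 0},{"trans": [-0.014,0,0.047],"jaw": 0},{"trans": [-0.02,0,0.047],"jaw": 0},{"trans": [-0.025,0,0.047],"jaw": 0},{"trans": [-0.025,0,0.047],"jaw": 0}]'

```text
clock: 11.05
position: [0.5323, -0.0321, 0.0674]
ee_rot: [3.14, -0.0, 1.144]
contact_force: [-0.5, -0.4, -0.8]
grip_width: 0.011
gripper_force: 0.0
```

Emit:
send_path --steps '[{"trans": [-0.003,0,0],"jaw": 0},{"trans": [-0.006,0,0],"jaw": 0},{"trans": [-0.006,0,0],"jaw": 0}]'

```text
clock: 11.35
position: [0.5297, -0.037, 0.0668]
ee_rot: [3.141, 0.0, 1.145]
contact_force: [0.4, 0.1, 0.5]
grip_width: 0.007
gripper_force: 0.0
```

Emit:
send_path --steps '[{"trans": [-0.002,0,0],"jaw": 0},{"trans": [-0.004,0,0],"jaw": 0},{"trans": [-0.004,0,0],"jaw": 0}]'

```text
clock: 11.65
position: [0.5291, -0.0379, 0.0669]
ee_rot: [3.141, -0.005, 1.145]
contact_force: [7.3, 12.6, 0.2]
grip_width: 0.006
gripper_force: 6.7
```

Emit:
send_path --steps '[{"trans": [-0.001,0,0],"jaw": 0},{"trans": [-0.001,0,0],"jaw": 0}]'

```text
clock: 11.85
position: [0.529, -0.038, 0.0669]
ee_rot: [3.141, -0.006, 1.145]
contact_force: [7.2, 16.1, -1.7]
grip_width: 0.004
gripper_force: 8.5
```

Emit:
send_path --steps '[{"trans": [0.02,0,0],"jaw": 0},{"trans": [0.03,0,-0.03],"jaw": 0},{"trans": [0.03,0,-0.08],"jaw": 0},{"trans": [0.04,0.04,-0.12],"jaw": 0.5},{"trans": [0.07,0.04,-0.13],"jaw": 0.9},{"trans": [0.07,0.04,-0.13],"jaw": 1},{"trans": [0.07,0.04,-0.13],"jaw": 1},{"trans": [0.07,0.04,-0.13],"jaw": 1}]'

```text
clock: 12.65
position: [0.5915, 0.0057, 0.195]
ee_rot: [-3.139, 0.001, 1.145]
contact_force: [-1.0, -0.1, -0.3]
grip_width: 0.385
gripper_force: 0.0
```

Emit:
send_path --steps '[{"jaw": 1},{"jaw": 1},{"jaw": 1},{"jaw": 1}]'

```text
clock: 13.05
position: [0.5927, 0.0059, 0.1965]
ee_rot: [-3.141, 0.0, 1.145]
contact_force: [0.2, 0.3, 0.4]
grip_width: 0.727
gripper_force: 0.0
```

Run:
```python
from h import *
s=ctrl.sense();a=ctrl.capture("wrist");np.save('pics/w5.npy',pose(s));cv2.imwrite("pics/w5.png",a[...,::-1])
c=cam('wrist',pose(s));p=proj(c,[.4882,-.128,.05]);print(p)
S=np.array([.4882,-.128])
for x in blobs(a,'red',20)[0]:
    q=plane(c,x[1],.08);print(x[0],x[1],q,np.linalg.norm(q[:2]-S))
```

```text
[294.364  303.2072]
1155 [25.1255 71.3143] [0.3868 0.2261 0.08  ] 0.36833405162955407
1220 [50.8566 78.4311] [0.4045 0.2113 0.08  ] 0.3494701551818865
163 [289.6196 256.9816] [ 0.5242 -0.05    0.08  ] 0.08593975260272263
```

View pics/w5.png

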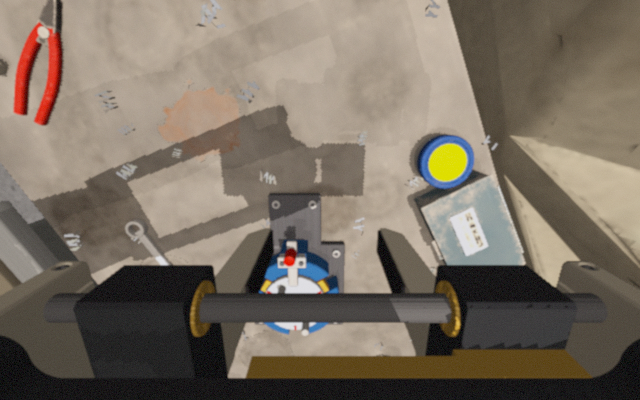

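The knob at (290,257) is about 86 mm from the seat axis, where 83 mm is expected. I'll check from a steeper view.

Emit:
send_path --steps '[{"trans": [-0.04,-0.02,0],"jaw": 1},{"trans": [-0.08,-0.035,0.01],"jaw": 1},{"trans": [-0.123,-0.05,0.03],"jaw": 1},{"trans": [-0.123,-0.05,0.045],"jaw": 1},{"trans": [-0.123,-0.05,0.045],"jaw": 1},{"trans": [-0.123,-0.05,0.045],"jaw": 1},{"trans": [-0.123,-0.05,0.045],"jaw": 1}]'

```text
clock: 13.8
position: [0.4979, -0.0848, 0.153]
ee_rot: [3.14, -0.001, 1.146]
contact_force: [0.1, 0.3, 0.5]
grip_width: 0.999
gripper_force: 0.0
```

Run:
```python
from h import *
s=ctrl.sense();a=ctrl.capture("wrist");np.save('pics/w6.npy',pose(s));cv2.imwrite("pics/w6.png",a[...,::-1])
c=cam('wrist',pose(s));p=proj(c,[.4882,-.128,.05]);print(p,proj(c,[.5225,-.0524,.084]),s['position'])
cv2.imwrite("pics/w6c.png",cv2.resize(a[120:270,225:425,::-1],None,fx=4,fy=4,interpolation=cv2.INTER_CUBIC))
S=np.array([.4882,-.128])
c5=cam('wrist',np.load('pics/w5.npy'))
for x in blobs(a,'red',60)[0]:
    q=plane(c,x[1],.082);print(x[0],x[1],q,np.linalg.norm(q[:2]-S),tri([ray(c,x[1]),ray(c5,(289.62,256.98))]))
```

```text
[332.3208 233.2267] [334.2315 160.5581] [ 0.4979 -0.0848  0.153 ]
227 [333.9295 159.8855] [ 0.5224 -0.0521  0.082 ] 0.08324872618568567 (array([ 0.5219, -0.0534,  0.073 ]), np.float64(0.0002996793042316603))
833 [362.7983 346.006 ] [ 0.4697 -0.2474  0.082 ] 0.1208513755049521 (array([0.5891, 0.0716, 0.3788]), np.float64(0.04171947182760052))
```

View pics/w6c.png

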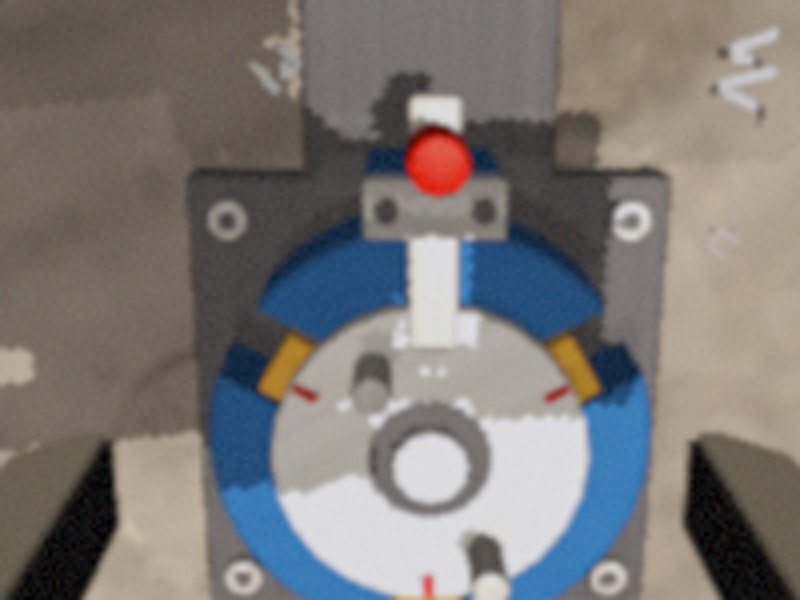

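The knob at (438,162) is now 83.2 mm from the seat axis, so the latch is fully in. The bolt tip at (432,345) lies over the flange, the keys sit centred in the keyways, and the robot is clear.

```bash
python3 -c "
from rig import ctrl;print(ctrl.job_done())"
```

```text
the job is handed in; nothing more can be done
None
```

The job is handed in at about 14 s on the robot's clock. The insert was turned into its keyways and pressed home (boss at 56 mm), the latch was pushed to its stop (knob 83 mm from the seat axis), and nothing else was touched; the insert needed only about 0.15 rad of turn, less than the 0.4 rad minimum stated.

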